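# Press the stone flask into the sprung viewing cradle and hold it

## Robot

A 6-joint arm with a two-finger parallel gripper is mounted at the origin on the work surface. World frame = base frame: x ahead of the robot, y to its left, z up, the work surface at z = 0. Lengths are in m, angles in rad, forces in N, time in s.
With the tool pointing down it reaches from about 0.35 to 0.775 m from the base axis. Payload 7.3 kg.
Tool frame: the origin (TCP) lies on the centre line of the jaws, within the pads' length; the fingertips stand 11 mm ahead of it and the grasp point (between the pads) lies 8 mm behind it; z points along the fingers, y is the direction in which the jaws open and shut (so a half turn about z gives the same grasp; the last joint's range is limited). The gripper opens to 92 mm and grips with 3 to 60 N. Pads are 19 mm wide; open, the fingers measure 130 mm over their backs; the gripper's body (75 mm by 190 mm) begins 47 mm behind the grasp point.
Start: joints at [-1.387, 0.342, 1.524, -0, 1.275, -0.146], TCP at [0.17, -0.497, 0.238] pointing down, gripper open.
Joint ranges: [-2.53, 2.53], [-0.77, 2.02], [0.04, 2.7], [-1, 4.14], [0.28, 2.66], [-3.11, 3.11]. Speed limits (rad/s): [2.57, 2.57, 3.14, 3.14, 3.14, 3.14].

## Interface

Orientations are given as [roll, pitch, yaw] about the fixed x, y, z axes, in that order (R = Rz(yaw) Ry(pitch) Rx(roll)).
In Python, from cell import robot gives the robot as it stands.
- The arm moves only by the tool jog_arm, never from a script. Its argument "deltas" is one flat list of numbers, 6 for each row, row after row: the shift along the world's x, y, z in units of 0.1 m (1.0 is 0.1 m), then the turn, a rotation vector about the world's x, y, z in units of 90 degrees (1.0 is 90 degrees). A call has 1 to 5 rows; each row is the pose to reach, as a shift and turn from the pose commanded when the call began; what a row does not reach only later rows make up. A row lasts 1/12 s, in which the tool goes at most 41.7 mm and 7.16 degrees, less where a joint would pass 70% of its speed; a pose out of reach is approached as far as the arm can. A call with a number of a shift or a turn outside -1 to 1 is refused whole. A call with a gripper value outside its range is refused whole. "claw" is the opening, from 0 (shut) to 1 (fully open), set as the call begins (left out, the last holds). The fingers move at their own pace and stop on an object; "newtons" is the grip in N (left out, the last holds). Time passes only in rows, so rows that repeat a pose let the fingers close. It gives the time, the measured TCP pose, the force and the opening at its end, in the units of the state.
- robot.observe(): the state, without advancing time (a new reading comes with each control period).
- robot.read_camera(name): name is "scene" or "top" or "wrist"; returns the picture (400x640x3 uint8, red, green, blue); there is no depth.
- robot.camera_params(name): a dict with "fx", "fy", "cx", "cy" (pixels), "R" (3x3) and "t" (3): a world point X has camera coordinates R X + t. Camera axes: x right, y down, z forward; pixel columns grow to the right and rows downward; lengths in m; the calibration is good to about 2 mm. A picture is of the moment at which its call begins: read the wrist's pose just before it. camera_params takes no time and is no camera call; for the wrist camera it gives the pose at the moment of the call.
- robot.hand_in(): hands the job in, once; it reports no verdict.
The state is a dict: "time": time; "qpos": joint angles; "qvel": joint speeds; "joint_efforts": joint torques, N m; "tool_pos": TCP position; "tool_rot": TCP orientation; "contact_force": force on the tool from outside, world axes, zero at the start; "torque": the same for the moment, N m; "opening": finger opening in m.
Only numpy, scipy, OpenCV 4.12 (cv2) and the standard library are available. Lean on these libraries where they do the work, as an engineer would, in place of code of your own. Each camera call takes 0.05 s, during which the arm holds its last target. There are 200 camera calls.

## Task

Take the round glass flask with the blue stopper from its cork rest, gripping gently because the glass is thin, and set it upright in the white sprung ring of the black viewing cradle. Press it down gently against the spring until the top of the white ring is level with the rim of the black collar round it, and finish while still holding the flask pressed down and upright there. Leave the other things on the bench where they are.

Things in the scene. Friction and masses are not known exactly. Their poses are not given: they have to be found in the camera images.
- flask: the flask to handle: closed round glass flask, 111 mm tall, 85 to 170 g, standing upright in a cork ring; bulb 60 mm in diameter, straight neck 24 mm in diameter from 57 to 111 mm above the lowest point, its top 14 mm a BLUE stopper of the same width; green stone inside. Origin at its lowest point, z up the neck. Thin glass: grip with 10 to 20 N; over 30 N on either side breaks it
- flask_bulb (a point): centre of the bulb of the blue-stoppered flask, 30 mm above its lowest point
- flask_neck (a point): point on the axis of the blue-stoppered flask's neck, 85 mm above its lowest point: middle of the best place to grip
- cradle: viewing cradle, fixed to the bench: black foot 120 x 120 x 12 mm carrying an upright black round collar, 104 mm outside diameter, 80 mm inside diameter, rim 50 mm above the bench; a small aluminium knob on the collar's front. Origin on the bench under the collar's axis, z up
- collar_rim (a point): centre of the black collar's mouth, at the height of its rim (50 mm above the bench)
- ring_top (a point): centre of the white ring's hole, at its top face; moves with the ring. Ring 74 mm outside diameter, 44 mm hole, 8 mm thick, top 62 mm above the bench when free. The seated bulb rests on the hole's edge, bulb centre 20 mm above the ring's top face, flask's lowest point 10 mm below it
- ring (a joint): how far the white ring is pressed down, m: 0 = free, 12 mm above the collar's rim; 0.012 = level with the rim; 0.020 = hard stop. Spring: begins to give at about 2 N (the flask's weight hardly moves it), 0.4 N more per mm; level takes about 5 to 6 N of push beyond the flask's weight
- rest_blue: cork ring, 80 mm outside diameter, 44 mm hole, 22 mm high, fixed to the bench; the blue-stoppered flask stands in it, its lowest point 12 mm above the bench. Origin at the centre of its underside
- rest_red: an identical fixed cork ring, holding the red-stoppered flask
- flask_red: bystander: an identical flask with a RED stopper and a yellow stone, in the other cork ring
- stone_tray: bystander: white divided tray, 100 x 190 x 22 mm, origin at the centre of its underside
- jar_amber: bystander: amber glass jar with black cap, 56 mm diameter, 75 mm tall, origin at the centre of its underside
- jar_clear: bystander: clear glass jar with metal cap, 48 mm diameter, 60 mm tall, origin at the centre of its underside
- loupe: bystander: folding loupe lying on the bench, about 68 x 30 x 22 mm
- torch: bystander: black pen torch lying on the bench, 115 mm long, 26 mm thick
- tweezers: bystander: steel tweezers lying on the bench, 128 mm long, 8 mm thick
- ref_block: bystander: grey block, 70 x 50 x 35 mm
Mind the look-alikes: they are no part of the job. Several things look just like the cradle: the one meant starts farthest to the robot's right.

How it is judged:
On the way, in this order (a step that is already met when the one before it is completed fails the run):
1. the blue-stoppered flask is lifted clear of its cork rest, held by the gripper (z of flask in the frame of rest_blue above 0.035 m and contact force between the fingers and flask above 0.5 N), for 0.1 s.
2. the flask sits upright and centred on the white ring (horizontal distance between flask_bulb and ring_top below 0.006 m and z of flask_bulb in the frame of ring_top below 0.026 m and angle between flask's own z axis and vertical below 0.2 rad and contact force between flask and ring above 0.3 N), for 0.2 s.
At the end, for the whole second after the job is handed in: Still held by the fingers: ring pressed 8 to 16 mm (level within 4 mm), by the flask with over 3 N and not by the fingers; bulb seated and centred in the ring within 6 mm; neck within 0.2 rad of upright; flask still (value of joint ring between 0.008 and 0.016 m and horizontal distance between flask_bulb and ring_top below 0.006 m and z of flask_bulb in the frame of ring_top below 0.026 m and angle between flask's own z axis and vertical below 0.2 rad and contact force between flask and ring above 3 N and contact force between the fingers and flask above 1 N and contact force between the fingers and ring below 0.5 N and linear speed of flask below 0.02 m/s); the arm keeps its last pose, push and grip.
It fails at once if the flask is pressed on the ring or cradle with more than 20 N (contact force between flask and ring above 20 N or contact force between flask and cradle above 20 N).
It fails at once if the thin glass of the flask is squeezed with more than 35 N a side (70 N over both fingers) (contact force between the fingers and flask above 70 N).
It fails at once if the flask is tipped more than 45 degrees or falls to the bench (angle between flask's own z axis and vertical above 0.785 rad or height (world z) of flask below 0.004 m).
It fails at once if another thing on the bench is moved by more than 25 mm (distance of any of flask_red, stone_tray, jar_amber, jar_clear, loupe, torch, tweezers, ref_block from where it was at the start of the episode above 0.025 m).
It also fails if it takes over 42 s, if anything falls off the work surface, if the arm or the gripper's body presses on something with over 40 N, if the wrist force passes 120 N, or if a joint passes its speed limit or range.

## Working session

There is one attempt and no reset: what is moved stays moved. The work goes in short steps, Python scripts to look and compute and a tool call to move; the robot and the scene stay as the last step left them, time stands still between calls to the robot, and variables do not carry over. Pictures are saved under pics/ and viewed, about 8 in all and at most 12, crops included, and the job is handed in when it is done.

Besides the shell and the picture viewer there is one more tool, called after ">>>" in YAML: its name, and indented under it one key for each argument. jog_arm: Moves the arm, as the interface text tells. Its arguments: {"type":"object","properties":{"deltas":{"type":"array","items":{"type":"number"}},"claw":{"type":"number"},"newtons":{"type":"number"}},"required":["deltas"]}

```bash
mkdir -p pics; ls
python3 - <<'E'
from cell import robot
import cv2
print(robot.observe())
for n in("scene","top"):
    im=robot.read_camera(n); cv2.imwrite(f"pics/{n}0.png",im[:,:,::-1])
    p=robot.camera_params(n); print(n,p)
E
```

```text
pics
{'time': 0.0, 'qpos': array([-1.38697131e+00,  3.42720169e-01,  1.52502294e+00, -2.04899717e-05,
        1.27538374e+00, -1.45981631e-01]), 'qvel': array([ 2.56405958e-04,  2.43308779e-03, -3.84927126e-05,  1.72835128e-03,
        6.03719562e-04, -1.10872809e-03]), 'joint_efforts': array([ 6.68747853e-04, -4.31236446e+01, -2.44218725e+01,  7.16781802e-02,
        5.58944349e-02, -1.18532730e-04]), 'tool_pos': array([ 0.16997896, -0.49630936,  0.2370442 ]), 'tool_rot': array([-3.14007192e+00, -2.03785277e-04,  3.29812474e-01]), 'contact_force': array([-0.01471845, -0.60426998, -0.15811829]), 'torque': array([ 0.00172377, -0.00236279, -0.00966476]), 'opening': 0.09182335037656489}
scene {'fx': 399.77134951215805, 'fy': 399.77134951215805, 'cx': 322.0546252664641, 'cy': 194.7916933304524, 'R': array([[ 0.79101585,  0.61171469, -0.00995296],
       [ 0.39377807, -0.5215152 , -0.75694169],
       [-0.46822297,  0.59483362, -0.65340662]]), 't': array([-0.42024085, -0.14390771,  1.42464476])}
top {'fx': 446.80128308672766, 'fy': 446.80128308672766, 'cx': 325.00693279997876, 'cy': 199.43814686127845, 'R': array([[-0.0131622 , -0.99981385, -0.01410756],
       [-0.9836226 ,  0.01548287, -0.17957409],
       [ 0.17975909,  0.01151293, -0.98364329]]), 't': array([0.01538539, 0.55132146, 1.0789032 ])}
```

View pics/scene0.png

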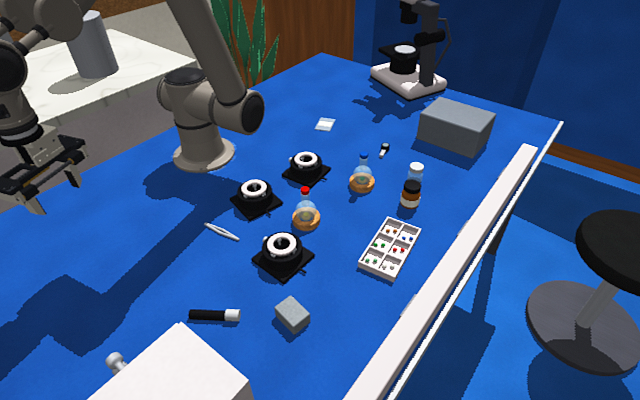

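View pics/top0.png

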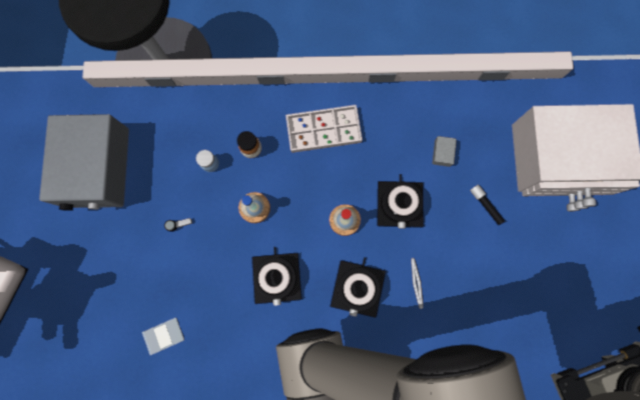

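Candidates, top image. Flasks: blue stopper at (249,203), which I want, and red stopper at (346,213), a look-alike. Cradles: (275,278), (358,289) and (403,202). In the top view y runs left, so the right-most cradle is (403,202), which is at (282,245) in the scene view. I'll measure both and check one close crop.

```bash
cat > h.py <<'E'
import numpy as np, cv2
def ray(p,uv):
    d=p["R"].T@np.array([(uv[0]-p["cx"])/p["fx"],(uv[1]-p["cy"])/p["fy"],1.])
    return -p["R"].T@p["t"], d
def plane(p,uv,z):
    o,d=ray(p,uv); return o+d*(z-o[2])/d[2]
def tri(a,b):
    A=[];B=[]
    for o,d in(a,b):
        d=d/np.linalg.norm(d); P=np.eye(3)-np.outer(d,d); A.append(P);B.append(P@o)
    X=np.linalg.lstsq(np.vstack(A),np.hstack(B),rcond=None)[0]
    return X
def blobs(mask,roi=None,amin=8):
    m=mask.astype(np.uint8)
    if roi: k=np.zeros_like(m); x0,y0,x1,y1=roi; k[y0:y1,x0:x1]=1; m&=k
    n,l,s,c=cv2.connectedComponentsWithStats(m)
    return [(c[i].round(1),s[i].tolist(),l==i) for i in range(1,n) if s[i][4]>=amin]
E
python3 - <<'E'
from cell import robot
from h import *
P={n:robot.camera_params(n) for n in("scene","top")}
I={n:cv2.imread(f"pics/{n}0.png") for n in P}
H={n:cv2.cvtColor(I[n],cv2.COLOR_BGR2HSV) for n in P}
# white rings
for n,rois in(("top",[(380,180,428,215)]),("scene",[(262,225,305,262)])):
    g=I[n].min(2)
    for r in rois:
        for c,s,m in blobs(g>140,r,20):
            cn=max(cv2.findContours(m.astype(np.uint8),cv2.RETR_EXTERNAL,cv2.CHAIN_APPROX_NONE)[0],key=len)
            e=cv2.fitEllipse(cn); print(n,c,s,e,plane(P[n],e[0],.062))
for r in [(235,188,275,225)]:
    h=H["top"]; cork=(h[...,0]<25)&(h[...,1]>60)&(h[...,2]>90)
    k=np.zeros(cork.shape,bool);k[r[1]:r[3],r[0]:r[2]]=1
    pts=np.argwhere(cork&k)[:,::-1].astype(np.int32)
    e=cv2.fitEllipse(cv2.convexHull(pts)); print("cork",e,plane(P["top"],e[0],.018))
a=I["top"][180:235,225:295]; b=I["top"][170:235,368:438]; c=I["scene"][140:200,335:395]; d=I["scene"][222:282,250:316]
f=lambda x:cv2.resize(x,(390,290),interpolation=cv2.INTER_CUBIC)
cv2.imwrite("pics/crop.png",np.vstack([np.hstack([f(a),f(b)]),np.hstack([f(c),f(d)])]))
E
```

```text
top [402.9 200.1] [389, 186, 29, 29, 438] ((402.962646484375, 200.07949829101562), (28.02423095703125, 28.589282989501953), 104.44619750976562) [ 0.54461335 -0.186999    0.062     ]
scene [281.  243.4] [267, 233, 29, 22, 340] ((281.0220642089844, 243.2589111328125), (20.948949813842773, 28.518917083740234), 82.44590759277344) [ 0.54664028 -0.18927773  0.062     ]
cork ((253.80636596679688, 207.29025268554688), (29.535961151123047, 30.041940689086914), 5.439602375030518) [0.53952002 0.19298357 0.018     ]
```

View pics/crop.png

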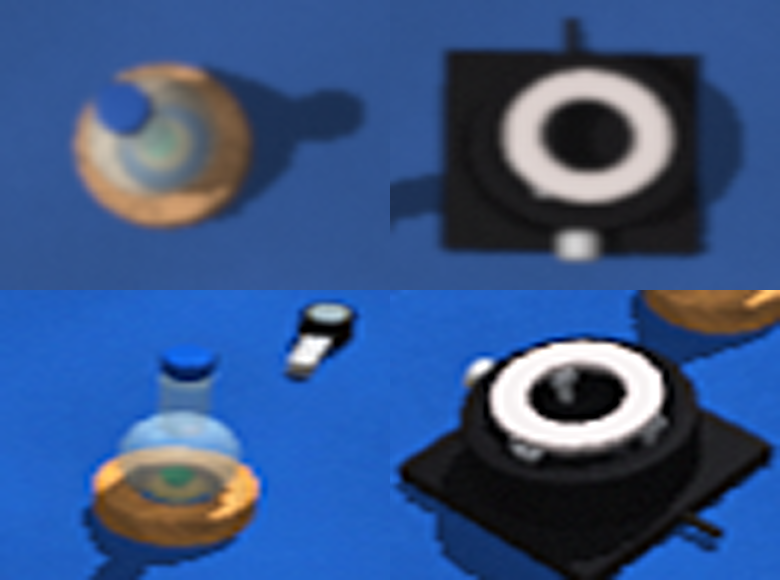

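The crop confirms it: the blue stopper with the green stone sits in cork at top (247,200), and the right-most cradle's free ring is at (403,200). I'll move over the flask in steps, first in +x to stay clear of the base.

>>> jog_arm:
  deltas: [0.25, 0.25, 0, 0, 0, 0, 0.5, 0.5, 0, 0, 0, -0.07, 0.75, 0.75, 0, 0, 0, -0.14, 1, 1, 0, 0, 0, -0.21, 1, 1, 0, 0, 0, -0.21]
  claw: 1
  newtons: 14

```text
time: 0.52
tool_pos: [0.2731, -0.3925, 0.2376]
tool_rot: [-3.139, -0.001, -0.003]
contact_force: [0.5, -0.4, 0.1]
opening: 0.0917
```

Run:
```python
from cell import robot
from h import *
P={n:robot.camera_params(n) for n in("scene","top")}
I={n:cv2.imread(f"pics/{n}0.png") for n in P}
for n,r in(("top",(238,190,262,212)),("scene",(355,148,373,163))):
    h=cv2.cvtColor(I[n],cv2.COLOR_BGR2HSV); print(n,h[200,246] if n=="top" else h[153,364],h[r[3],r[0]])
    L=I[n].astype(int)
    for c in [(246.9,200.3) if n=="top" else (363.9,152.5)]:
        print(n,plane(P[n],c,.123))
print(tri(ray(P["top"],(246.9,200.3)),ray(P["scene"],(363.9,152.5))))
```

```text
top [110 185 170] [114 103 143]
top [0.53898508 0.19137053 0.123     ]
scene [108 233 231] [108 211 197]
scene [0.53953752 0.19828703 0.123     ]
[0.54033188 0.19249392 0.12580779]
```

>>> jog_arm:
  deltas: [0.25, 0.25, 0, 0, 0, 0, 0.5, 0.5, 0, 0, 0, 0, 0.75, 0.75, 0, 0, 0, 0, 1, 1, 0, 0, 0, 0]

```text
time: 0.85
tool_pos: [0.3706, -0.2957, 0.2375]
tool_rot: [-3.141, 0.0, 0.0]
contact_force: [0.1, -0.2, -1.0]
opening: 0.092
```

>>> jog_arm:
  deltas: [0.25, 0.25, 0, 0, 0, 0, 0.5, 0.5, 0, 0, 0, 0, 0.75, 0.75, 0, 0, 0, 0, 1, 1, 0, 0, 0, 0]

```text
time: 1.18
tool_pos: [0.4709, -0.1955, 0.2375]
tool_rot: [3.142, 0.0, 0.001]
contact_force: [0.9, -0.7, 0.5]
opening: 0.0918
```

>>> jog_arm:
  deltas: [0.25, 0.33, 0, 0, 0, 0, 0.5, 0.66, 0, 0, 0, 0, 0.67, 1, 0, 0, 0, 0]

```text
time: 1.43
tool_pos: [0.5386, -0.0954, 0.2373]
tool_rot: [3.141, -0.0, 0.001]
contact_force: [0.1, 0.1, 0.7]
opening: 0.092
```

>>> jog_arm:
  deltas: [0, 0.33, 0, 0, 0, 0, 0, 0.66, 0, 0, 0, 0, 0, 1, 0, 0, 0, 0]

```text
time: 1.68
tool_pos: [0.537, 0.0046, 0.2371]
tool_rot: [3.141, 0.001, 0.001]
contact_force: [1.4, -0.1, -0.3]
opening: 0.0915
```

>>> jog_arm:
  deltas: [0, 0.33, 0, 0, 0, 0, 0, 0.66, 0, 0, 0, 0, 0, 1, 0, 0, 0, 0]

```text
time: 1.93
tool_pos: [0.5368, 0.1044, 0.2374]
tool_rot: [3.141, 0.001, 0.001]
contact_force: [-0.5, 1.5, 0.3]
opening: 0.0914
```

>>> jog_arm:
  deltas: [0, 0.33, 0, 0, 0, 0, 0, 0.66, 0, 0, 0, 0, 0, 0.85, 0, 0, 0, 0, 0, 0.85, 0, 0, 0, 0]

```text
time: 2.27
tool_pos: [0.5365, 0.1917, 0.2372]
tool_rot: [-3.141, 0.001, 0.005]
contact_force: [-1.4, -0.5, 0.0]
opening: 0.0917
```

Run:
```python
from cell import robot
from h import *
s=robot.observe(); print(s["time"],s["tool_pos"],s["tool_rot"])
p=robot.camera_params("wrist"); im=robot.read_camera("wrist"); print(p)
cv2.imwrite("pics/w1.png",im[:,:,::-1]); np.save("w1.npy",p,allow_pickle=True)
```

```text
2.2667 [0.53653704 0.19169071 0.23716275] [-3.14063805e+00  8.54594922e-04  4.93485359e-03]
{'fx': 354.56506738909025, 'fy': 354.56506738909025, 'cx': 311.8804061746083, 'cy': 201.01117453863623, 'R': array([[ 5.24219265e-03, -9.99986216e-01, -2.93829478e-04],
       [-9.63072182e-01, -5.12777787e-03,  2.69194498e-01],
       [-2.69192295e-01, -1.12819042e-03, -9.63085788e-01]]), 't': array([0.18826614, 0.48385534, 0.53325085])}
```

View pics/w1.png

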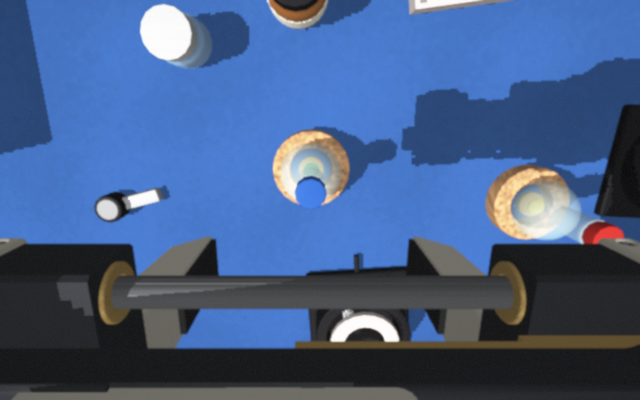

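The wrist view shows the blue stopper at about (310,191), centred between the jaws in y. I'll refine from its mask.

Run:
```python
from h import *
p=np.load("w1.npy",allow_pickle=True).item(); im=cv2.imread("pics/w1.png")
h=cv2.cvtColor(im,cv2.COLOR_BGR2HSV); print(h[191,310],h[215,330])
m=(h[...,1]>195)&(h[...,2]>120)
for c,s,mm in blobs(m,(285,165,340,215),60): print(c,s,plane(p,c,.123),plane(p,c,.121))
h0,h1=cv2.minEnclosingCircle(np.argwhere(cv2.inRange(h,(5,60,90),(25,255,255))[125:212,265:360]>0)[:,::-1].astype(np.int32)); c=(h0[0]+265,h0[1]+125); print("cork",c,h1,plane(p,c,.016))
```

```text
[109 179 231] [109 165 209]
cork (310.8188667297363, 167.63018798828125) 38.01885986328125 [0.54219016 0.19221911 0.016     ]
```

Three views agree on about (0.540, 0.192). I'll descend to TCP z of about 0.089.

>>> jog_arm:
  deltas: [0.035, 0, -0.25, 0, 0, 0, 0.035, 0, -0.5, 0, 0, 0, 0.035, 0, -0.75, 0, 0, 0, 0.035, 0, -1, 0, 0, 0, 0.035, 0, -1, 0, 0, 0]

```text
time: 2.73
tool_pos: [0.5378, 0.1861, 0.1328]
tool_rot: [3.139, 0.01, -0.001]
contact_force: [0.3, -0.6, -0.2]
opening: 0.0918
```

>>> jog_arm:
  deltas: [0, 0, -0.2, 0, 0, 0, 0, 0, -0.4, 0, 0, 0, 0, 0, -0.48, 0, 0, 0, 0, 0, -0.48, 0, 0, 0]

```text
time: 3.07
tool_pos: [0.5399, 0.1873, 0.0888]
tool_rot: [3.141, 0.003, -0.001]
contact_force: [-0.2, -0.3, 1.0]
opening: 0.0918
```

Run:
```python
from cell import robot
from h import *
s=robot.observe(); print(s["tool_pos"],s["contact_force"])
im=robot.read_camera("wrist"); cv2.imwrite("pics/w2.png",im[:,:,::-1])
```

```text
[0.53992411 0.18727471 0.08882149] [-0.20972318 -0.25904135  1.03881673]
```

View pics/w2.png

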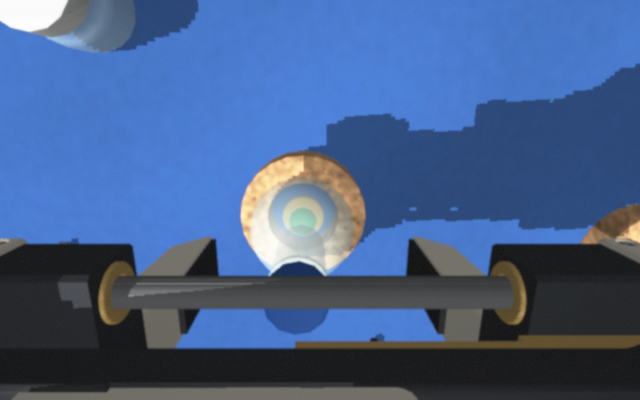

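The stopper is at about (298,298), 14 px left of the jaw centre, so the tool sits about 5 mm short in y. I'll correct that and close at 14 N.

>>> jog_arm:
  deltas: [0, 0.05, 0, 0, 0, 0, 0, 0.05, 0, 0, 0, 0]

```text
time: 3.28
tool_pos: [0.5415, 0.194, 0.0914]
tool_rot: [-3.141, -0.003, 0.0]
contact_force: [-0.9, -0.2, -0.2]
opening: 0.0919
```

>>> jog_arm:
  deltas: [0, 0, 0, 0, 0, 0, 0, 0, 0, 0, 0, 0, 0, 0, 0, 0, 0, 0, 0, 0, 0, 0, 0, 0, 0, 0, 0, 0, 0, 0]
  claw: 0
  newtons: 14

```text
time: 3.7
tool_pos: [0.5406, 0.1933, 0.0899]
tool_rot: [3.141, -0.0, -0.0]
contact_force: [-0.7, 0.3, 0.2]
opening: 0.0632
```

>>> jog_arm:
  deltas: [0, 0, 0, 0, 0, 0, 0, 0, 0, 0, 0, 0, 0, 0, 0, 0, 0, 0, 0, 0, 0, 0, 0, 0, 0, 0, 0, 0, 0, 0]

```text
time: 4.12
tool_pos: [0.5405, 0.1933, 0.0897]
tool_rot: [3.141, 0.0, -0.0]
contact_force: [0.1, 0.1, 0.5]
opening: 0.03
```

>>> jog_arm:
  deltas: [0, 0, 0, 0, 0, 0, 0, 0, 0, 0, 0, 0, 0, 0, 0, 0, 0, 0, 0, 0, 0, 0, 0, 0, 0, 0, 0, 0, 0, 0]

```text
time: 4.53
tool_pos: [0.5406, 0.1932, 0.0897]
tool_rot: [3.141, 0.0, -0.0]
contact_force: [-0.1, -0.9, 0.2]
opening: 0.0235
```

>>> jog_arm:
  deltas: [0, 0, 0.1, 0, 0, 0, 0, 0, 0.25, 0, 0, 0, 0, 0, 0.45, 0, 0, 0, 0, 0, 0.7, 0, 0, 0, 0, 0, 0.9, 0, 0, 0]

```text
time: 4.95
tool_pos: [0.5406, 0.1934, 0.1819]
tool_rot: [-3.141, -0.001, -0.0]
contact_force: [1.2, 0.2, -0.4]
opening: 0.0238
```

Run:
```python
from cell import robot
from h import *
s=robot.observe(); print(s["tool_pos"],s["contact_force"],s["torque"],s["opening"])
a=robot.read_camera("scene"); b=robot.read_camera("wrist")
cv2.imwrite("pics/l1.png",np.hstack([cv2.resize(a[80:230,280:440],(400,375)),cv2.resize(b[180:400,180:440],(400,375))])[:,:,::-1])
```

```text
[0.54064141 0.19341686 0.18186573] [ 1.17988949  0.18358039 -0.42490402] [ 0.02728792 -0.00768506  0.01952477] 0.02383608812104567
```

View pics/l1.png

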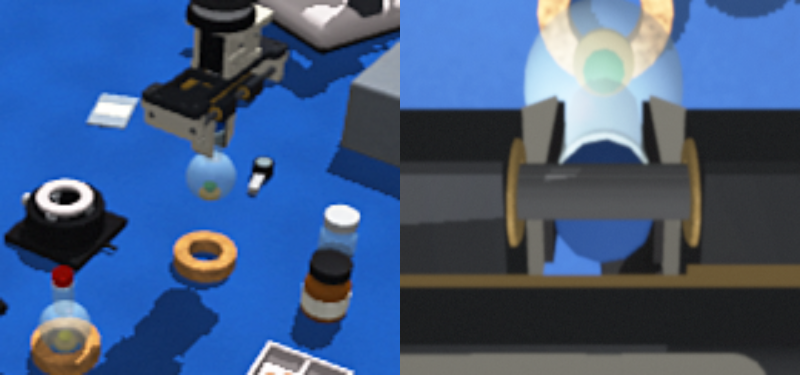

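Flask is held upright and clear of the cork. The red flask lies under the direct path, so I'll rise to z of about 0.24 before crossing.

>>> jog_arm:
  deltas: [0, 0, 0.2, 0, 0, 0, 0, 0, 0.4, 0, 0, 0, 0, 0, 0.58, 0, 0, 0]

```text
time: 5.3
tool_pos: [0.54, 0.1933, 0.2377]
tool_rot: [3.141, 0.002, -0.0]
contact_force: [0.5, 0.1, -1.5]
opening: 0.0235
```

>>> jog_arm:
  deltas: [0, -0.1, 0, 0, 0, 0, 0, -0.3, 0, 0, 0, 0, 0, -0.55, 0, 0, 0, 0, 0, -0.8, 0, 0, 0, 0, 0, -1, 0, 0, 0, 0]

```text
time: 5.72
tool_pos: [0.5395, 0.0911, 0.2358]
tool_rot: [3.141, 0.003, -0.0]
contact_force: [-0.5, -0.0, -0.8]
opening: 0.0232
```

>>> jog_arm:
  deltas: [0, -0.25, 0, 0, 0, 0, 0, -0.5, 0, 0, 0, 0, 0, -0.75, 0, 0, 0, 0, 0, -1, 0, 0, 0, 0]

```text
time: 6.05
tool_pos: [0.5394, -0.0084, 0.2358]
tool_rot: [-3.141, 0.003, -0.0]
contact_force: [-0.0, -0.2, -1.6]
opening: 0.0239
```

>>> jog_arm:
  deltas: [0, -0.25, 0, 0, 0, 0, 0, -0.5, 0, 0, 0, 0, 0, -0.75, 0, 0, 0, 0, 0, -1, 0, 0, 0, 0]

```text
time: 6.38
tool_pos: [0.5393, -0.1083, 0.2358]
tool_rot: [-3.141, 0.003, -0.0]
contact_force: [0.4, -0.3, -1.8]
opening: 0.0239
```

>>> jog_arm:
  deltas: [0.02, -0.25, 0, 0, 0, 0, 0.04, -0.5, 0, 0, 0, 0, 0.05, -0.7, 0, 0, 0, 0, 0.05, -0.81, 0, 0, 0, 0, 0.05, -0.81, 0, 0, 0, 0]

```text
time: 6.8
tool_pos: [0.5446, -0.1899, 0.236]
tool_rot: [-3.141, 0.002, -0.003]
contact_force: [0.2, 0.9, -1.8]
opening: 0.0238
```

Run:
```python
from cell import robot
from h import *
s=robot.observe(); print(s["time"],s["tool_pos"],s["tool_rot"],s["contact_force"],s["opening"])
p=robot.camera_params("wrist"); im=robot.read_camera("wrist"); cv2.imwrite("pics/w3.png",im[:,:,::-1]); np.save("w3.npy",p,allow_pickle=True)
g=im.min(2)
for c,ss,m in blobs(g>140,None,300):
    print(c,ss)
```

```text
6.8 [ 0.54457722 -0.1899172   0.23597597] [-3.14119217e+00  2.31021997e-03 -2.94143719e-03] [ 0.23130289  0.85015769 -1.79534382] 0.023832596144827283
[61.   7.8] [0, 0, 164, 23, 1958]
[440.1  32.5] [406, 0, 71, 70, 3754]
[507.4 147.1] [491, 129, 33, 35, 700]
[307.4 208.3] [261, 141, 96, 135, 7179]
[626.5 152.2] [609, 141, 31, 22, 395]
[160.3 214.7] [123, 175, 81, 73, 2847]
```

View pics/w3.png

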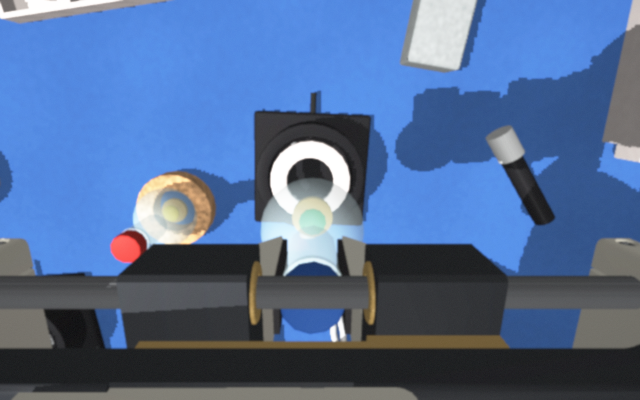

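The ring shows at about (310,180) beyond the bulb, and the bulb spans columns 261–362. I'll fit the visible ring edge to get both positions.

Run:
```python
from h import *
p=np.load("w3.npy",allow_pickle=True).item(); im=cv2.imread("pics/w3.png")
m=(im.min(2)>150).astype(np.uint8)
pts=[]
for u in range(255,366):
    v=np.flatnonzero(m[125:182,u])
    if len(v)>3: pts.append((u,v[0]+125))
for v in range(160,186):
    q=np.flatnonzero(m[v,255:366])
    if len(q): pts+=[(q[0]+255,v),(q[-1]+256,v)]
pts=np.array(pts,float)
X=np.array([plane(p,u,.062)[:2] for u in pts])
from scipy.optimize import least_squares
r=least_squares(lambda a:np.hypot(*(X-a[:2]).T)-a[2],[.545,-.188,.037],loss="soft_l1",f_scale=.001)
print("ring",r.x,np.std(r.fun))
# bulb y-position: ray through col 311.5
o,d=ray(p,(311.5,215)); print("bulb y at depth z=.188:",plane(p,(311.5,215),.188))
```

```text
ring [ 0.54569907 -0.18874197  0.03705176] 0.0003584610089561662
bulb y at depth z=.188: [ 0.5538806  -0.19041406  0.188     ]
```

Ring centre is (0.5457, -0.1887) with fitted radius 37 mm, as it should be. I expect contact at TCP z of about 0.130 and level at about 0.118. I'll descend to 0.14 first.

>>> jog_arm:
  deltas: [0.01, 0.015, -0.2, 0, 0, 0, 0.01, 0.015, -0.45, 0, 0, 0, 0.01, 0.015, -0.7, 0, 0, 0, 0.01, 0.015, -0.88, 0, 0, 0, 0.01, 0.015, -0.94, 0, 0, 0]

```text
time: 7.27
tool_pos: [0.5447, -0.1838, 0.1404]
tool_rot: [-3.138, 0.006, 0.001]
contact_force: [-1.1, -0.2, -1.3]
opening: 0.0234
```

>>> jog_arm:
  deltas: [0, 0, 0, 0, 0, 0, 0, 0, 0, 0, 0, 0, 0, 0, 0, 0, 0, 0, 0, 0, 0, 0, 0, 0]

```text
time: 7.6
tool_pos: [0.5473, -0.1863, 0.1452]
tool_rot: [3.14, -0.002, 0.0]
contact_force: [0.7, 0.2, -1.4]
opening: 0.0238
```

Run:
```python
from cell import robot
from h import *
s=robot.observe(); print(s["tool_pos"],s["tool_rot"],s["contact_force"])
a=robot.read_camera("scene"); b=robot.read_camera("wrist")
cv2.imwrite("pics/p1.png",np.hstack([cv2.resize(a[180:290,220:340],(400,367)),cv2.resize(b[130:400,165:460],(400,367))])[:,:,::-1])
```

```text
[ 0.54729845 -0.18630562  0.14520651] [ 3.14036715e+00 -2.42898545e-03  1.97100338e-04] [ 0.66079638  0.24870297 -1.4046481 ]
```

View pics/p1.png

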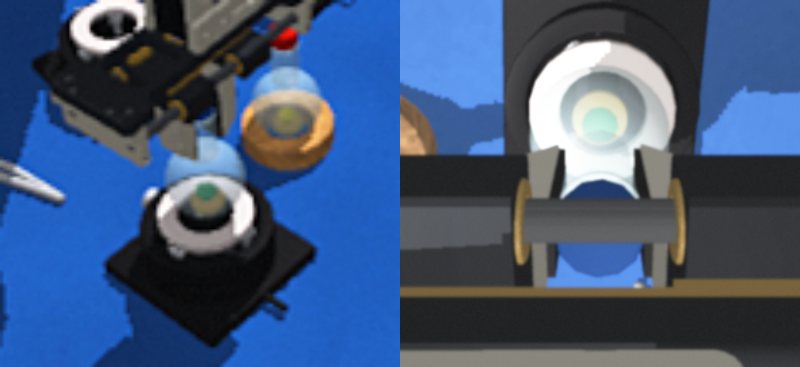

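The bulb is over the ring and upright (crop: bulb about (205,175), ring (205,215)). I'll trim about -1.5 mm in x and -2 mm in y and go down slowly.

>>> jog_arm:
  deltas: [-0.015, -0.02, -0.03, 0, 0, 0, -0.015, -0.02, -0.06, 0, 0, 0, -0.015, -0.02, -0.09, 0, 0, 0, -0.015, -0.02, -0.1, 0, 0, 0, -0.015, -0.02, -0.1, 0, 0, 0]

```text
time: 8.12
tool_pos: [0.5448, -0.1881, 0.1332]
tool_rot: [-3.141, 0.001, -0.0]
contact_force: [0.8, 0.8, -1.2]
opening: 0.0234
```

>>> jog_arm:
  deltas: [0.005, 0, -0.01, 0, 0, 0, 0.005, 0, -0.02, 0, 0, 0, 0.005, 0, -0.03, 0, 0, 0, 0.005, 0, -0.04, 0, 0, 0, 0.005, 0, -0.05, 0, 0, 0]

```text
time: 8.53
tool_pos: [0.5457, -0.1882, 0.1289]
tool_rot: [3.141, -0.0, 0.0]
contact_force: [-0.7, 0.5, 1.0]
opening: 0.0237
```

>>> jog_arm:
  deltas: [0, 0, 0, 0, 0, 0, 0, 0, 0, 0, 0, 0, 0, 0, 0, 0, 0, 0, 0, 0, 0, 0, 0, 0]

```text
time: 8.87
tool_pos: [0.5456, -0.1882, 0.1289]
tool_rot: [3.141, -0.0, -0.0]
contact_force: [0.2, 1.1, 1.1]
opening: 0.0239
```

Contact: Fz went from about -1.4 to +1.1 N at z of 0.129, as predicted. I'll press in small steps.

>>> jog_arm:
  deltas: [0, 0, -0.01, 0, 0, 0, 0, 0, -0.02, 0, 0, 0, 0, 0, -0.03, 0, 0, 0, 0, 0, -0.04, 0, 0, 0, 0, 0, -0.05, 0, 0, 0]

```text
time: 9.28
tool_pos: [0.5456, -0.1883, 0.1238]
tool_rot: [3.141, -0.0, -0.0]
contact_force: [-0.4, 1.0, 2.9]
opening: 0.0237
```

>>> jog_arm:
  deltas: [0, 0, -0.01, 0, 0, 0, 0, 0, -0.02, 0, 0, 0, 0, 0, -0.03, 0, 0, 0, 0, 0, -0.03, 0, 0, 0, 0, 0, -0.03, 0, 0, 0]

```text
time: 9.7
tool_pos: [0.5456, -0.1882, 0.1208]
tool_rot: [3.142, -0.0, -0.0]
contact_force: [0.6, 1.1, 5.2]
opening: 0.0234
```

>>> jog_arm:
  deltas: [0, 0, -0.01, 0, 0, 0, 0, 0, -0.02, 0, 0, 0, 0, 0, -0.02, 0, 0, 0, 0, 0, -0.02, 0, 0, 0]

```text
time: 10.03
tool_pos: [0.5456, -0.1882, 0.1188]
tool_rot: [3.141, -0.0, -0.0]
contact_force: [-0.7, 0.6, 5.0]
opening: 0.0237
```

Run:
```python
from cell import robot
from h import *
F=[];
for i in range(4):
    a=robot.read_camera("scene"); s=robot.observe(); F.append(s["contact_force"])
print(s["tool_pos"],s["tool_rot"],np.mean(F,0),s["opening"])
b=robot.read_camera("wrist")
cv2.imwrite("pics/p2.png",np.hstack([cv2.resize(a[200:290,230:335],(450,386),interpolation=cv2.INTER_CUBIC),cv2.resize(b[130:400,165:460],(350,386))])[:,:,::-1])
cv2.imwrite("pics/scene_end.png",a[:,:,::-1])
```

```text
[ 0.54560571 -0.18823944  0.11885641] [ 3.14142854e+00 -2.07826847e-04 -8.65967272e-05] [-1.09119914  1.07385624  4.93863315] 0.023532427684146533
```

View pics/p2.png

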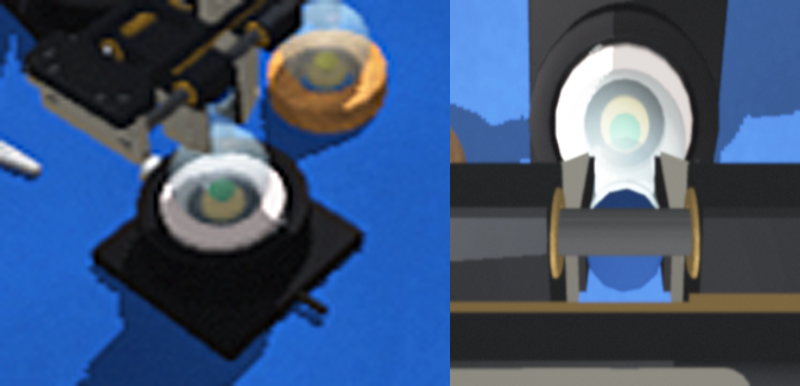

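It looks level: the ring top is flush in the collar at crop (224,202). One numeric check of the ring's drop in the scene view against the free picture.

Run:
```python
from h import *
for f in("scene0","scene_end"):
    g=cv2.imread(f"pics/{f}.png").min(2).astype(float)
    for t in(100,125,150):
        r=[]
        for u in range(276,289):   # lower outer edge of ring, subpixel, white -> dark
            col=g[:,u]; v=[k for k in range(244,268) if col[k]>=t>col[k+1]]
            if v: k=v[-1]; r.append(k+(col[k]-t)/(col[k]-col[k+1]))
        print(f,t,len(r),np.round(np.median(r),2),np.round(r,1))
```

```text
scene0 100 13 254.5 [254.3 254.5 254.7 254.8 254.8 254.8 254.6 254.5 254.5 254.3 253.9 253.5
 253.2]
scene0 125 13 254.1 [254.  254.2 254.4 254.4 254.5 254.5 254.2 254.1 254.1 254.  253.5 253.
 252.9]
scene0 150 13 253.79 [253.7 253.9 254.  254.  254.2 254.2 253.9 253.8 253.8 253.7 253.1 252.8
 252.6]
scene_end 100 13 257.34 [257.2 257.3 257.4 257.4 257.4 257.4 257.4 257.3 257.2 256.7 256.4 256.4
 256. ]
scene_end 125 13 256.85 [256.4 256.9 257.  257.  257.  257.1 257.  256.8 256.4 256.1 255.8 255.6
 255.1]
scene_end 150 0 nan []
  return _methods._mean(a, axis=axis, dtype=dtype,
  ret = ret.dtype.type(ret / rcount)
```

The edge dropped about 2.8 px, or about 10.6 mm. That agrees with TCP travel (about 11 mm) and push (about 5 N). I'll go 1 mm more, settle, and hand in.

>>> jog_arm:
  deltas: [0, 0, -0.01, 0, 0, 0, 0, 0, -0.01, 0, 0, 0, 0, 0, -0.01, 0, 0, 0, 0, 0, -0.01, 0, 0, 0, 0, 0, -0.01, 0, 0, 0]

```text
time: 10.7
tool_pos: [0.5456, -0.1883, 0.1179]
tool_rot: [3.141, -0.0, -0.0]
contact_force: [-1.3, 0.8, 5.0]
opening: 0.024
```

Run:
```python
from cell import robot
s=robot.observe(); print(s["time"],s["tool_pos"],s["contact_force"],s["opening"])
print(robot.hand_in())
```

```text
10.7 [ 0.54561132 -0.18825629  0.11789013] [-1.34374072  0.76378526  4.99982156] 0.023950850315687017
the job is handed in; nothing more can be done
None
```

I lifted the blue-stoppered flask from its cork by the neck at 14 N and carried it over the red flask. I then seated it in the white ring of the right-most cradle and pressed down until the ring was about level. The job was handed in at 10.7 s, still gripping and pressing; no verdict came back.

**Ring depth:** three readings agree on roughly level.
- The scene camera gave about 10.6 mm pressed, taken just before a final 1 mm press.
- TCP travel since contact is about 11–12 mm.
- The push is about 5.0 N beyond the flask's weight. It did not rise over that last millimetre, but the force reading is noisy.

**Centring:** the tool is within about 0.5 mm of the measured ring centre. The flask's own centring was judged only from the pictures.

**Upright and grip:** the tool is vertical, and the flask looked upright in the last picture. The jaw opening is steady at 24 mm, which matches the neck.

**Not checked:** the other things on the bench were not measured again at the end. The arm kept clear of them, and no unexpected contact force appeared.

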